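# Set the grind of the olive sample mill and lock it

## Robot

A 6-joint arm with a two-finger parallel gripper is mounted at the origin on the work surface. World frame = base frame: x ahead of the robot, y to its left, z up, the work surface at z = 0. Lengths are in mm, angles in rad, forces in N, time in s.
With the tool pointing down it reaches from about 300 to 775 mm from the base axis. Payload 14.6 kg.
Tool frame: the origin (TCP) lies at the very end of the fingers, on their centre line; the grasp point (between the pads) lies 19 mm behind it; z points along the fingers, y is the line along which they close (so a half turn about z gives the same grasp; the last joint's range is limited). The gripper opens to 94 mm and grips with 3 to 60 N. Pads are 16 mm wide; open, the fingers measure 119 mm over their backs; the gripper's body (75 mm by 177 mm) begins 78 mm behind the grasp point.
Start: joints at [-1.364, 0.3, 1.521, -0, 1.321, -0.067], TCP at [148.709, -529.504, 205.446] pointing down, gripper open.
Joint ranges: [-3.03, 3.03], [-0.79, 2.21], [0.23, 2.52], [-1.04, 4.18], [0, 3.07], [-2.55, 2.55]. Speed limits (rad/s): [2.22, 2.22, 2.57, 3.14, 3.14, 3.14].

## Interface

Orientations are given as [roll, pitch, yaw] about the fixed x, y, z axes, in that order (R = Rz(yaw) Ry(pitch) Rx(roll)).
In Python, from cell import manip, camera, get_calibration gives the robot as it stands. The module is installed in compiled form; this text tells all that it offers.
- The arm moves only by the tool jog_arm, never from a script. Its argument "plan" is one flat list of numbers, 6 for each row, row after row: the shift along the world's x, y, z in m, then the turn, a rotation vector about the world's x, y, z in degrees. A call has 1 to 20 rows; each row is the pose to reach, as a shift and turn from the pose commanded when the call began; what a row does not reach only later rows make up. A row lasts 1/10 s, in which the tool goes at most 50 mm and 8.59 degrees, less where a joint would pass 70% of its speed; a pose out of reach is approached as far as the arm can. A call with a gripper value outside its range is refused whole. "claw" is the finger opening in m, from 0 to 0.094, set as the call begins (left out, the last holds). The fingers move at their own pace and stop on an object; "force" is the grip in N (left out, the last holds). Time passes only in rows, so rows that repeat a pose let the fingers close. It gives the time, the measured TCP pose, the force, the opening and the grip force at its end, in the units of the state.
- manip.read_state(): the state, without advancing time (a new reading comes with each control period).
- camera(name): name is "side" or "top" or "wrist"; returns (picture, depth): 400x640x3 uint8, red, green, blue; 400x640 float32, mm along the optical axis (not along the pixel's ray), 0 where there is no reading.
- get_calibration(name): a dict with "fx", "fy", "cx", "cy" (pixels), "origin" and "attitude" of the camera in the world. Camera axes: x right, y down, z forward; pixel columns grow to the right and rows downward; lengths in mm; the calibration is good to about 2 mm. A picture is of the moment at which its call begins: read the wrist's pose just before it. get_calibration takes no time and is no camera call; for the wrist camera it gives the pose at the moment of the call.
- manip.sign_off(): hands the job in; it is judged then, once.
The state is a dict: "clock": time; "joints": joint angles; "qd": joint speeds; "effort": joint torques, N m; "eef_pos": TCP position; "eef_rot": TCP orientation; "wrist_force": force on the tool from outside, world axes, zero at the start; "moment": the same for the moment, N m; "finger_gap": finger opening in mm; "finger_force": force on a finger pad.
Only numpy, scipy, OpenCV 4.12 (cv2) and the standard library are available. Lean on these libraries where they do the work, as an engineer would, in place of code of your own. Each camera call takes 0.05 s, during which the arm holds its last target. There are 200 camera calls.

## Task

Set the grind of the olive sample mill: turn the toothed ring on its top clockwise, seen from above, until the burrs touch and it goes no further, then back it off three clicks (one tooth, 20 degrees, each). Next, use the wooden pestle - not the gripper itself - to knock the mill's locking wedge down fully home, leaving the grind setting as it is. Finish by setting the pestle down upright in the terracotta dish (set it down, do not drop it), without knocking over the glass jar and the steel cup that stand near the mill.

Things in the scene. Friction and masses are not known exactly. Their poses are not given: they have to be found in the camera images.
- ring_grip (a point): Grip point of the mill's grind-adjusting ring: an aluminium toothed ring, 108 mm across, on the vertical axis of the mill's top, carrying an upright wing bar 96 mm long, 16 mm thick and 47 mm high. The point is on the ring's axis, 26 mm above the ring's flat top and 20 mm below the top of the bar (182 mm above the table). Its x axis runs along the bar (the end with the dark mark is at -x), z is up; it turns with the ring.
- ring (a joint): Angle of the ring in rad: 0 = burrs touching (hard stop); grows anticlockwise seen from above (opening), up to 2.1. One click is one tooth of the ring, 20 degrees (0.349 rad), so three clicks open is 1.047. The clicks are not felt: the ring turns smoothly against a friction of 0.06 N m and stays where it is left. It starts at 0.58 to 1.5.
- touch_mark (a point): The thick dark line on the fixed steel collar under the ring, 60 mm from the ring's axis towards the wedge, 130 mm above the table: the bar's dark-marked end points over it when the burrs touch. Six thin lines follow it anticlockwise, one per click.
- wedge_top (a point): Centre of the flat top of the locking wedge's steel head (36 mm along x by 30 mm by 8 mm thick) on the mill, 110 mm from the ring's axis towards the mill's front; z up. The wedge stands upright in a steel block, already started, and only slides straight down; it does not tip or come out. This point is 170 mm above the table with the wedge fully raised and 138 mm when fully home, the head then resting on the block.
- wedge_drive (a joint): How far the wedge has been driven down, in m: 0 fully raised, 0.032 fully home (hard stop). Starts at 0 to 0.008. Driving takes 11 N at first, 16 N near home, and it stays where it is left.
- wedge: The steel wedge (head and blade); origin at the centre of its head's flat top (same as point wedge_top).
- pestle_center (a point): Centre, half-way up, of the loose turned-wood pestle: 150 mm tall, standing upright on its foot (56 mm diameter up to 48 mm, tapering to 32 mm at 64 mm; above this a plain 32 mm round shaft to the flat top), about 0.25 kg. The point is on its axis 75 mm above its foot; z runs up towards the shaft's end. Best gripped on the shaft, 25 to 35 mm above this point.
- pestle: The same pestle; origin at the centre of the underside of its foot, z up the shaft.
- dish_floor (a point): Centre of the flat inner floor of the shallow round terracotta dish, 7 mm above the table; the dish is 176 mm across and 24 mm high, its floor about 140 mm across. It is fixed and stands on one side of the mill, the pestle on the other, either way round.
- jar_center (a point): Bystander: small glass jar with a steel lid, 68 mm across, 85 mm tall; point on its axis at mid-height, z up.
- cup_mid (a point): Bystander: steel cup, 72 mm across, 80 mm tall; point on its axis at mid-height, z up.
There are look-alikes about, which are no part of the job. Leave any purple or red look-alike of the pestle alone.

How it is judged (in metres and radians):
On the way, in this order (a step that is already met when the one before it is completed fails the run):
1. the ring has been turned clockwise until the burrs touch (value of joint ring below 0.06 rad), for 0.1 s.
2. the ring is backed off three clicks from the touch (value of joint ring between 0.9 and 1.195 rad), for 0.2 s.
3. the wedge is driven fully home with the ring still on three clicks (all of step 2 and value of joint wedge_drive above 0.029 m), for 0.1 s.
4. the pestle, still held, stands on the dish's floor (horizontal distance between pestle_center and dish_floor below 0.045 m and z of pestle_center in the frame of dish_floor between 0.066 and 0.082 m and angle between pestle_center's own z axis and vertical below 0.12 rad and contact force between the fingers and pestle above 0.5 N), for 0.05 s.
At the end, for the whole second after the job is handed in: The ring stands three clicks (1.047 rad, within 0.147: nearer to the third click than to any other) open from the burrs' touch; the wedge is home (within 3 mm); the pestle stands upright (within 0.12 rad) and at rest on the dish's floor, its axis within 45 mm of the dish's centre, let go (all of step 3 and horizontal distance between pestle_center and dish_floor below 0.045 m and z of pestle_center in the frame of dish_floor between 0.066 and 0.082 m and angle between pestle_center's own z axis and vertical below 0.12 rad and linear speed of pestle below 0.03 m/s and contact force between the fingers and pestle below 0.1 N).
It fails at once if the gripper or arm itself pushes on the wedge (contact force between any of the fingers, the arm and wedge above 3 N).
It fails at once if the jar or the cup is knocked over (angle between any of jar_center, cup_mid's own z axis and vertical above 0.5 rad).
It also fails if it takes over 67 s, if anything falls off the work surface, if the arm or the gripper's body presses on something with over 40 N, if the wrist force passes 120 N, or if a joint passes its speed limit or range.

## Working session

There is one attempt and no reset: what is moved stays moved. The work goes in short steps, Python scripts to look and compute and a tool call to move; the robot and the scene stay as the last step left them, time stands still between calls to the robot, and variables do not carry over. Pictures are saved under pics/ and viewed, at most 10 in all, crops included, and the job is handed in when it is done.

Besides the shell and the picture viewer there is one more tool, called after "Emit:" as name(argument=value, ...) on one line, values as JSON. jog_arm: Moves the arm, as the interface text tells. Its arguments: {"type":"object","properties":{"plan":{"type":"array"},"claw":{"type":"number"},"force":{"type":"number"}},"required":["plan"]}

```bash
mkdir -p pics
cat > h.py <<'E'
import numpy as np, cv2
from cell import manip, camera, get_calibration
def cal(n):
    c=get_calibration(n); return c
def Rm(c):
    a=np.array(c["attitude"],float)
    if a.shape==(3,3): return a
    from scipy.spatial.transform import Rotation as R
    return R.from_euler('xyz',a).as_matrix() if a.size==3 else R.from_quat(a).as_matrix()
def plane(c,u,v,z):
    R=Rm(c);o=np.array(c["origin"]);d=R@np.array([(u-c["cx"])/c["fx"],(v-c["cy"])/c["fy"],1]);return o+d*(z-o[2])/d[2]
def cloud(c,D):
    v,u=np.mgrid[:D.shape[0],:D.shape[1]]
    P=np.stack([(u-c["cx"])/c["fx"]*D,(v-c["cy"])/c["fy"]*D,D],-1)
    return P@Rm(c).T+np.array(c["origin"])
def save(n,img): cv2.imwrite(n,img[...,::-1])
E
python3 - <<'E'
from h import *
for n in("top","side"):
    c=cal(n);print(n,c);p,D=camera(n);save(f"pics/{n}0.png",p);np.savez(f"{n}0.npz",p=p,D=D)
print(manip.read_state())
E
```

```text
top {'fx': 416.67751976810763, 'fy': 416.67751976810763, 'cx': 313.1974400271988, 'cy': 200.3516108968326, 'origin': array([ 214.45233465,   43.92719904, 1416.00339952]), 'attitude': array([-2.90443637e+00, -4.82738716e-04, -1.52714598e+00])}
side {'fx': 413.3282076747654, 'fy': 413.3282076747654, 'cx': 322.2226073971833, 'cy': 197.4189632144496, 'origin': array([ 52.6570726 , 712.36685313, 784.14238411]), 'attitude': array([-2.2443162 , -0.01548511, -2.53094462])}
{'clock': 0.1, 'joints': array([-1.36360772e+00,  3.00399886e-01,  1.52150482e+00, -3.70606779e-05,
        1.32066630e+00, -6.65867122e-02]), 'qd': array([ 0.00052016, -0.0007352 , -0.0028392 , -0.00147276,  0.00169778,
       -0.00207081]), 'effort': array([-6.68748617e-04, -5.32647371e+01, -3.53284192e+01,  7.08742091e-02,
        2.35048332e-02, -6.08341861e-05]), 'eef_pos': array([ 148.65161198, -529.30058343,  204.95764494]), 'eef_rot': array([-3.14061408e+00, -2.92781549e-05,  2.73784500e-01]), 'wrist_force': array([ 0.39866533,  1.19765896, -0.40830652]), 'moment': array([ 0.01128663, -0.05407328, -0.05538913]), 'finger_force': 0.0, 'finger_gap': 93.980315027295}
```

View pics/top0.png

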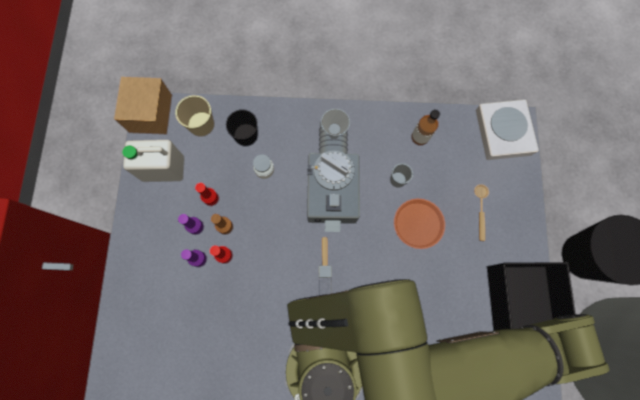

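View pics/side0.png

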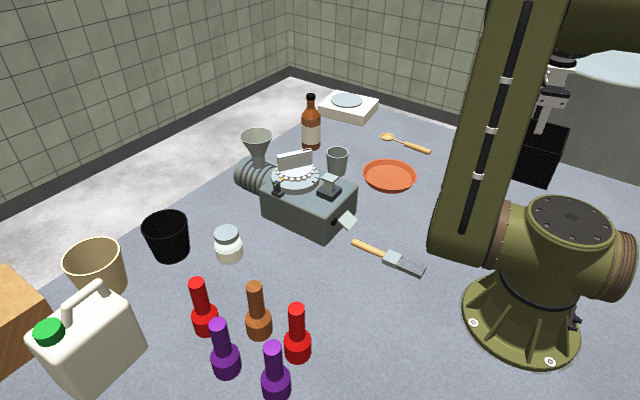

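The top view shows the ring at (334,170), wedge head (333,201), brown pestle (222,224) among red and purple look-alikes, dish (419,223), jar (263,165) and cup (401,175). The side view shows the pestle at (257,310), the ring at (296,175) and the wedge at (329,187).

Run:
```python
from h import *
cs={n:cal(n) for n in("top","side")}
d={n:np.load(f"{n}0.npz") for n in cs}
W={n:cloud(cs[n],d[n]["D"].astype(float)) for n in cs}
def st(n,m,l):
    P=W[n][m]; print(l,n,len(P),"med",np.median(P,0).round(1),"min",np.percentile(P,2,axis=0).round(1),"max",np.percentile(P,98,axis=0).round(1))
def box(n,u0,u1,v0,v1):
    m=np.zeros(d[n]["D"].shape,bool);m[v0:v1,u0:u1]=1;return m&(d[n]["D"]>0)
for n,bs in {"top":dict(ring=(300,365,140,195),wedge=(322,345,190,212),pestle=(208,238,208,240),dish=(390,450,195,252),jar=(248,280,150,182),cup=(386,416,160,190)),
 "side":dict(ring=(268,322,145,192),wedge=(315,345,170,202),pestle=(240,275,276,345),dish=(358,420,155,196),jar=(210,247,220,268),cup=(322,352,145,178))}.items():
    hsv=cv2.cvtColor(d[n]["p"],cv2.COLOR_RGB2HSV);Z=W[n][...,2]
    H,S=hsv[...,0],hsv[...,1]
    b=box(n,*bs["ring"]);st(n,b&(Z>188),"bar>188");st(n,b&(Z>165)&(Z<215),"bar");st(n,b&(abs(Z-156)<6),"ringtop")
    P=W[n][b&(Z>170)&(Z<210)][:,:2];
    if len(P)>5:
        c=P.mean(0);w,V=np.linalg.eigh(np.cov((P-c).T));print(" bar axis",c.round(1),np.degrees(np.arctan2(V[1,1],V[0,1])).round(1),np.sqrt(w*12).round(0))
    st(n,box(n,*bs["wedge"])&(Z>145)&(Z<180),"wedge")
    m=box(n,*bs["pestle"])&(S>110)&(H>6)&(H<20);st(n,m,"pestle");st(n,m&(Z>142),"pestletop");st(n,m&(Z>70)&(Z<140),"pshaft")
    m=box(n,*bs["dish"])&(S>110);st(n,m,"dish");st(n,m&(Z<13),"floor")
    st(n,box(n,*bs["jar"])&(Z>75),"jar");st(n,box(n,*bs["cup"])&(Z>65),"cup")
a=cv2.resize(d["top"]["p"][140:230,290:380],(400,400),interpolation=cv2.INTER_CUBIC)
b=cv2.resize(d["side"]["p"][140:230,250:340],(400,400),interpolation=cv2.INTER_CUBIC)
save("pics/crop.png",np.hstack([a,b]))
```

```text
bar>188 top 184 med [629.   -5.3 201.4] min [603.4 -43.9 190.2] max [657.4  35.3 206.8]
bar top 263 med [626.8  -5.1 199.5] min [539.  -45.1 167.6] max [656.3  35.4 206.3]
ringtop top 500 med [622.7  -1.9 155.2] min [583.7 -51.8 150.4] max [677.4  74.5 160.3]
 bar axis [626.8  -4.5] 54.8 [34. 99.]
wedge top 119 med [521.2  -8.1 167.4] min [503.7 -23.3 162.8] max [539.1   5.2 172.3]
pestle top 260 med [442.5 346.4  71.7] min [425.2 329.8  34.4] max [469.8 372.8 152.2]
pestletop top 72 med [448.1 354.7 149.2] min [435.3 340.5 143.2] max [461.2 367.6 154.9]
pshaft top 56 med [440.4 343.8 107.5] min [434.1 340.   74.6] max [456.8 361.4 138.7]
dish top 1898 med [ 489.6 -308.3    7.6] min [ 414.2 -381.3    0.9] max [ 565.2 -230.6   25.1]
floor top 1509 med [ 487.7 -307.7    6.7] min [ 419.1 -376.4    0.6] max [ 556.4 -239.2   12.3]
jar top 242 med [657.7 235.5  84.7] min [631.1 208.5  78.5] max [685.1 262.   91. ]
cup top 122 med [ 649.5 -240.3   77. ] min [ 609.1 -269.6   65.3] max [ 678.3 -202.6   84. ]
bar>188 side 263 med [6.283e+02 2.000e-01 1.991e+02] min [602.1 -40.6 188.3] max [657
[... 264 characters left out ...]
.7] min [504.  -21.5 146.9] max [538.3   9.7 169.5]
pestle side 1167 med [439.9 368.8  62.3] min [423.8 344.2   7. ] max [465.8 384.9 150.5]
pestletop side 192 med [448.8 359.7 149.1] min [436.2 345.9 142.8] max [464.5 373.3 151.5]
pshaft side 333 med [440.5 368.1 105.8] min [434.9 352.5  71.5] max [457.3 374.3 138.5]
dish side 1434 med [ 490.3 -313.4    8.1] min [ 412.2 -383.3    3.8] max [ 566.1 -221.9   24.9]
floor side 1016 med [ 489.4 -310.     7.1] min [ 422.2 -376.8    3.6] max [ 559.8 -230.2   12.1]
jar side 386 med [656.1 240.5  84.3] min [631.3 211.6  76.4] max [684.5 266.1  87.2]
cup side 274 med [ 629.9 -214.6   77.4] min [ 509.  -268.9   65.6] max [6.773e+02 6.000e-01 1.688e+02]
```

View pics/crop.png

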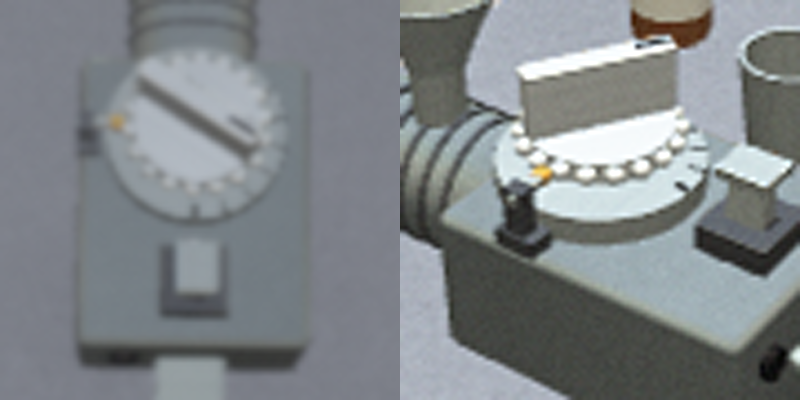

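The crop confirms it: the bar's dark mark is on the far (−y, −x) end, at about 235° against the touch mark at about 183°, so the ring starts near 0.91 rad. The wedge head is raised. I'll check the clearances, then move.

Run:
```python
from h import *
for n in("top","side"):
    d=np.load(n+"0.npz");W=cloud(cal(n),d["D"].astype(float));m=d["D"]>0
    Z=W[...,2];X=W[...,0];Y=W[...,1]
    h=m&(X>680)&(X<850)&(abs(Y)<80)&(Z>40);print(n,"hopper",np.percentile(W[h],[2,98],axis=0).round())
    hi=m&(Z>140)&(Z<160)&(Y>250)&(Y<500)&(X>300)&(X<600)
    k,L,s,c=cv2.connectedComponentsWithStats(hi.astype(np.uint8))
    for i in range(1,k):
        if s[i,4]>20:
            P=W[L==i];q=P[:,2]>145;print(" top",np.median(P[q],0).round(),np.median(d["p"][L==i],0))
```

```text
top hopper [[683. -58.  72.]
 [801.  55. 211.]]
 top [548. 414. 149.] [204.  54.  48.]
 top [444. 456. 150.] [146.  80. 167.]
 top [450. 356. 149.] [142. 102.  64.]
 top [351. 349. 150.] [203.5  60.   54. ]
 top [336. 435. 149.] [147.  83. 168.]
side hopper [[686. -39.  51.]
 [819.  52. 210.]]
 top [546. 418. 149.] [253.  61.  57.]
 top [450. 359. 149.] [195. 132.  81.]
 top [351. 353. 149.] [253.  65.  60.]
 top [444. 460. 149.] [187.  88. 220.]
 top [336. 438. 149.] [190.  92. 222.]
```

Emit:
jog_arm(plan=[0, 0, 0.06, 0, 0, 2.5, 0.02, 0.02, 0.1, 0, 0, 5, 0.05, 0.055, 0.1, 0, 0, 7.5, 0.08, 0.09, 0.1, 0, 0, 10, 0.11, 0.125, 0.1, 0, 0, 12.5, 0.145, 0.16, 0.1, 0, 0, 15, 0.175, 0.195, 0.1, 0, 0, 17.5, 0.21, 0.23, 0.1, 0, 0, 20, 0.24, 0.265, 0.1, 0, 0, 22.5, 0.27, 0.3, 0.1, 0, 0, 25, 0.305, 0.335, 0.1, 0, 0, 27.5, 0.335, 0.37, 0.1, 0, 0, 30, 0.365, 0.405, 0.1, 0, 0, 32.5, 0.4, 0.44, 0.1, 0, 0, 35, 0.43, 0.475, 0.1, 0, 0, 37.5, 0.455, 0.505, 0.1, 0, 0, 39.8, 0.4795, 0.5275, 0.1, 0, 0, 39.8, 0.4795, 0.5275, 0.1, 0, 0, 39.8, 0.4795, 0.5275, 0.1, 0, 0, 39.8], claw=0.094)

```text
clock: 2.0
eef_pos: [628.1, -1.8, 304.6]
eef_rot: [-3.14, 0.001, 0.969]
wrist_force: [0.5, -0.3, -0.1]
finger_gap: 94.2
finger_force: 0.0
```

Run:
```python
from h import *
c=cal("wrist");p,D=camera("wrist");save("pics/w1.png",p);W=cloud(c,D.astype(float));Z=W[...,2]
print(c["origin"])
for lo,hi,l in((195,208,"bartop"),(150,162,"ringtop")):
    m=(D>0)&(Z>lo)&(Z<hi)&(np.hypot(W[...,0]-628,W[...,1]+2)<75)
    P=W[m];print(l,len(P),P.mean(0) if len(P) else 0,np.percentile(P,[1,99],axis=0).round(1))
    if len(P)>20:print(cv2.minAreaRect(P[:,:2].astype(np.float32)),cv2.minEnclosingCircle(P[:,:2].astype(np.float32)))
m=(D>0)&(Z>155)&(Z<178)&(W[...,0]<560)&(abs(W[...,1])<60);P=W[m]
if len(P):print("wedge",len(P),P.mean(0),cv2.minAreaRect(P[:,:2].astype(np.float32)))
```

```text
[671.17428544  59.93715698 482.54707743]
bartop 1684 [632.82448941  -2.29913408 200.49975849] [[604.  -44.9 197.5]
 [659.7  36.9 202.4]]
((631.5376586914062, -4.347297668457031), (95.5118408203125, 15.988001823425293), 58.13526153564453) ((632.1423950195312, -4.700336456298828), 47.87239074707031)
ringtop 5129 [ 6.32724194e+02 -4.34377827e-01  1.54213650e+02] [[584.  -52.  150.3]
 [679.5  68.1 156.4]]
((635.1810913085938, 0.9703140258789062), (115.0138168334961, 104.51348876953125), 53.097938537597656) ((631.9641723632812, 7.967769145965576), 65.13016510009766)
wedge 477 [530.3457845  -10.33930137 166.25915476] ((522.1563720703125, -7.251102447509766), (35.81464385986328, 30.322710037231445), 0.7180293202400208)
```

View pics/w1.png

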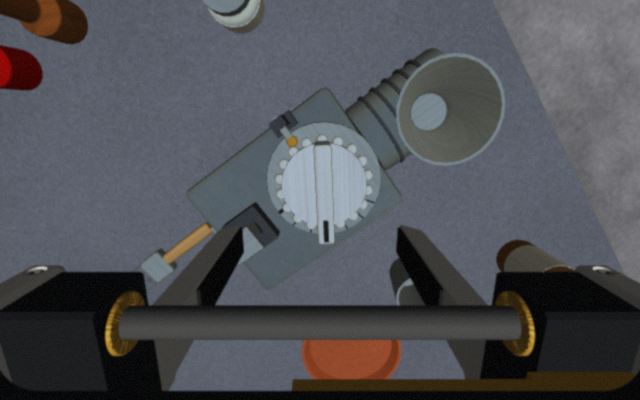

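The wrist view shows the bar at (323,145)–(326,243) with the dark mark at its lower end, on the −x/−y side. The rectangle fit gives 95.5×16 mm centred at (631.5,−4.3) and 58°, and the wedge head fits as 36×30 mm at (522,−7). Both match the sizes given, so I'll descend and grip.

Emit:
jog_arm(plan=[0.003, -0.002, -0.03, 0, 0, 2, 0.003, -0.002, -0.06, 0, 0, 2, 0.003, -0.002, -0.09, 0, 0, 2, 0.003, -0.002, -0.12, 0, 0, 2, 0.003, -0.002, -0.137, 0, 0, 2, 0.003, -0.002, -0.137, 0, 0, 2, 0.003, -0.002, -0.137, 0, 0, 2])

```text
clock: 2.75
eef_pos: [631.2, -4.8, 169.7]
eef_rot: [3.141, -0.001, 1.002]
wrist_force: [0.1, -0.5, 0.1]
finger_gap: 93.8
finger_force: 0.0
```

Emit:
jog_arm(plan=[0, 0, 0, 0, 0, 0, 0, 0, 0, 0, 0, 0, 0, 0, 0, 0, 0, 0, 0, 0, 0, 0, 0, 0, 0, 0, 0, 0, 0, 0, 0, 0, 0, 0, 0, 0, 0, 0, 0, 0, 0, 0], claw=0, force=15)

```text
clock: 3.45
eef_pos: [631.2, -4.0, 168.4]
eef_rot: [-3.142, 0.0, 1.003]
wrist_force: [0.5, 0.4, 0.3]
finger_gap: 41.6
finger_force: 0.0
```

```bash
python3 -c "
from h import *
s=manip.read_state();print(s['joints'],s['moment'],s['wrist_force'])"
```

```text
[-6.43122799e-02  5.10758628e-01  1.31442975e+00 -8.85637549e-08
  1.31646951e+00  5.03066243e-01] [-0.03754729 -0.06026245  0.02037496] [0.51482244 0.36690783 0.28489541]
```

Emit:
jog_arm(plan=[0, 0, 0, 0, 0, 0, 0, 0, 0, 0, 0, 0, 0, 0, 0, 0, 0, 0, 0, 0, 0, 0, 0, 0, 0, 0, 0, 0, 0, 0, 0, 0, 0, 0, 0, 0])

```text
clock: 4.05
eef_pos: [631.5, -4.2, 168.4]
eef_rot: [3.141, -0.0, 1.003]
wrist_force: [5.2, -2.4, -2.3]
finger_gap: 15.9
finger_force: 15.0
```

Emit:
jog_arm(plan=[0, 0, 0, 0, 0, -5, 0, 0, 0, 0, 0, -10, 0, 0, 0, 0, 0, -15, 0, 0, 0, 0, 0, -20, 0, 0, 0, 0, 0, -25, 0, 0, 0, 0, 0, -30, 0, 0, 0, 0, 0, -35, 0, 0, 0, 0, 0, -40, 0, 0, 0, 0, 0, -45, 0, 0, 0, 0, 0, -50, 0, 0, 0, 0, 0, -52, 0, 0, 0, 0, 0, -52])

```text
clock: 5.25
eef_pos: [631.7, -4.5, 168.4]
eef_rot: [3.141, -0.001, 0.094]
wrist_force: [6.8, -3.3, -2.4]
finger_gap: 15.9
finger_force: 15.0
```

```bash
python3 -c "
from h import *
s=manip.read_state();print(s['joints'],s['moment'],s['wrist_force'],s['eef_rot'])"
```

```text
[-6.48954484e-02  5.11002836e-01  1.31403022e+00 -6.45262906e-04
  1.31533235e+00  1.41199756e+00] [-0.60398895 -1.0839803  -0.03302963] [ 6.76501347 -3.34358807 -2.41519463] [ 3.14078193e+00 -1.11299439e-03  9.40664401e-02]
```

Emit:
jog_arm(plan=[0, 0, 0, 0, 0, -1, 0, 0, 0, 0, 0, -2, 0, 0, 0, 0, 0, -3, 0, 0, 0, 0, 0, -4, 0, 0, 0, 0, 0, -4])

```text
clock: 5.75
eef_pos: [631.6, -4.6, 168.4]
eef_rot: [3.141, -0.001, 0.025]
wrist_force: [6.0, -4.0, -2.8]
finger_gap: 15.9
finger_force: 15.0
```

```bash
python3 -c "
from h import *
s=manip.read_state();print(s['moment'],s['wrist_force'],s['eef_rot'])"
```

```text
[-0.64199836 -1.05288865  0.00966465] [ 6.02541805 -4.04566963 -2.80822563] [ 3.14083050e+00 -1.13006760e-03  2.49718482e-02]
```

Emit:
jog_arm(plan=[0, 0, 0, 0, 0, -1, 0, 0, 0, 0, 0, -2, 0, 0, 0, 0, 0, -3, 0, 0, 0, 0, 0, -3])

```text
clock: 6.15
eef_pos: [631.4, -4.6, 168.5]
eef_rot: [3.141, -0.001, -0.027]
wrist_force: [4.8, -5.4, -1.6]
finger_gap: 16.7
finger_force: 15.5
```

```bash
python3 -c "
from h import *
s=manip.read_state();print(s['moment'],s['wrist_force'],s['eef_rot'])"
```

```text
[-0.79391024 -0.72006775  0.38510017] [ 4.84262923 -5.41232832 -1.57404016] [ 3.14066457e+00 -5.96761360e-04 -2.69016364e-02]
```

The stop is felt at a yaw of about +1.4°, where the moment jumps and the pads open slightly. That agrees with the vision estimate of 1.5°. Three clicks open is then a bar yaw of 61.4°.

Emit:
jog_arm(plan=[0, 0, 0, 0, 0, 0, 0, 0, 0, 0, 0, 5, 0, 0, 0, 0, 0, 10, 0, 0, 0, 0, 0, 15, 0, 0, 0, 0, 0, 20, 0, 0, 0, 0, 0, 25, 0, 0, 0, 0, 0, 30, 0, 0, 0, 0, 0, 35, 0, 0, 0, 0, 0, 40, 0, 0, 0, 0, 0, 45, 0, 0, 0, 0, 0, 50, 0, 0, 0, 0, 0, 55, 0, 0, 0, 0, 0, 60, 0, 0, 0, 0, 0, 63, 0, 0, 0, 0, 0, 63, 0, 0, 0, 0, 0, 63])

```text
clock: 7.75
eef_pos: [631.3, -4.5, 168.5]
eef_rot: [3.141, 0.001, 1.072]
wrist_force: [2.2, -5.0, -1.0]
finger_gap: 15.7
finger_force: 15.0
```

Emit:
jog_arm(plan=[0, 0, 0, 0, 0, 0, 0, 0, 0, 0, 0, 0, 0, 0, 0, 0, 0, 0, 0, 0, 0, 0, 0, 0, 0, 0, 0, 0, 0, 0, 0, 0, 0, 0, 0, 0, 0, 0, 0, 0, 0, 0, 0, 0, 0.03, 0, 0, 0, 0, 0, 0.07, 0, 0, 0, 0, 0, 0.11, 0, 0, 0, 0, 0, 0.135, 0, 0, 0, 0, 0, 0.135, 0, 0, 0, 0, 0, 0.135, 0, 0, 0], claw=0.07)

```text
clock: 9.05
eef_pos: [631.2, -4.0, 303.1]
eef_rot: [-3.141, 0.0, 1.073]
wrist_force: [0.3, 0.3, -0.6]
finger_gap: 69.8
finger_force: 0.0
```

Run:
```python
from h import *
c=cal("wrist");p,D=camera("wrist");save("pics/w2.png",p);W=cloud(c,D.astype(float));Z=W[...,2]
m=(D>0)&(Z>195)&(Z<208)&(np.hypot(W[...,0]-631,W[...,1]+4)<52);P=W[m];print(cv2.minAreaRect(P[:,:2].astype(np.float32)))
c0=P[:,:2].mean(0);w,V=np.linalg.eigh(np.cov((P[:,:2]-c0).T));print(c0,np.degrees(np.arctan2(V[1,1],V[0,1])))
m=(D>0)&(Z>155)&(Z<178)&(W[...,0]<560)&(abs(W[...,1])<60);P=W[m]
print("wedge",len(P),np.median(P[:,2]),cv2.minAreaRect(P[:,:2].astype(np.float32)))
print(manip.read_state()["joints"],manip.read_state()["eef_rot"])
```

```text
((631.622802734375, -3.747547149658203), (94.43467712402344, 15.495314598083496), 61.826255798339844)
[632.72705573  -2.14545141] 61.66924027235672
wedge 545 166.70672450395114 ((521.28955078125, -4.084046363830566), (36.78519058227539, 23.815927505493164), 1.046973466873169)
[-6.43632379e-02  4.43755076e-01  1.10614169e+00 -1.19392684e-05
  1.59345079e+00  4.33255790e-01] [-3.14000490e+00  7.47592962e-04  1.07317763e+00]
```

View pics/w2.png

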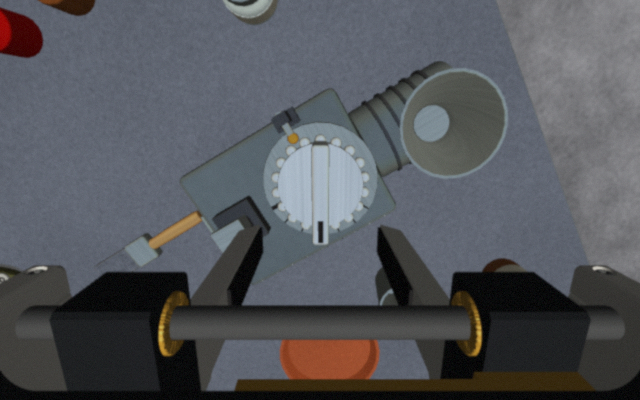

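The ring's bar now reads 61.7° against a touch yaw of about 1.4°, so it is three clicks open. In the picture its dark end at (320,240) is 60° from the thick mark at (275,207). Next is the pestle.

Emit:
jog_arm(plan=[-0.01, 0.02, 0, 0, 0, 0, -0.025, 0.05, 0, 0, 0, 0, -0.043, 0.086, 0, 0, 0, 0, -0.061, 0.122, 0, 0, 0, 0, -0.079, 0.158, 0, 0, 0, 0, -0.097, 0.194, 0, 0, 0, 0, -0.115, 0.23, 0, 0, 0, 0, -0.133, 0.266, 0, 0, 0, 0, -0.15, 0.3, 0, 0, 0, 0, -0.165, 0.33, 0, 0, 0, 0, -0.174, 0.35, 0, 0, 0, 0, -0.179, 0.36, 0, 0, 0, 0, -0.179, 0.36, 0, 0, 0, 0, -0.179, 0.36, 0, 0, 0, 0])

```text
clock: 10.5
eef_pos: [452.5, 355.3, 302.9]
eef_rot: [-3.141, 0.001, 1.073]
wrist_force: [0.3, -0.0, -0.4]
finger_gap: 70.0
finger_force: 0.0
```

Run:
```python
from h import *
c=cal("wrist");p,D=camera("wrist");save("pics/w3.png",p);W=cloud(c,D.astype(float));Z=W[...,2]
H=cv2.cvtColor(p,cv2.COLOR_RGB2HSV);near=np.hypot(W[...,0]-452,W[...,1]-356)<50
m=(D>0)&near&(Z>145)&(Z<156);P=W[m];print("top",len(P),P.mean(0),cv2.minEnclosingCircle(P[:,:2].astype(np.float32)),np.median(H[m],0))
m=(D>0)&near&(Z>40)&(Z<52);P=W[m]
if len(P):print("shoulder",len(P),P.mean(0),cv2.minEnclosingCircle(P[:,:2].astype(np.float32)))
print(manip.read_state()["eef_pos"])
```

```text
top 650 [450.99990122 358.01362748 148.68269281] ((450.7061767578125, 357.5348205566406), 15.881709098815918) [ 13. 173. 131.]
shoulder 252 [457.00777633 368.11888668  48.65006591] ((450.85699462890625, 357.9799499511719), 27.759410858154297)
[452.71269994 355.06080471 303.07692848]
```

View pics/w3.png

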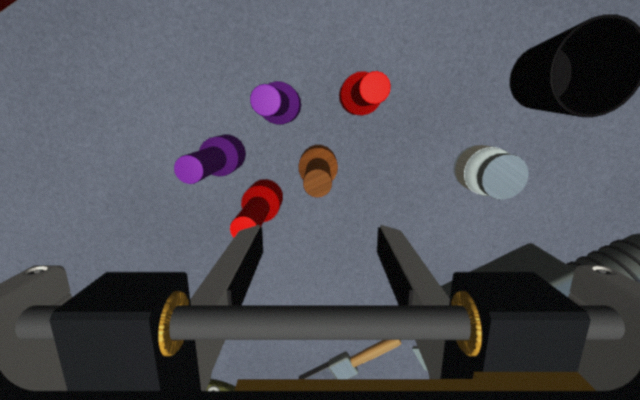

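The wrist view shows the brown pestle's top at (317,182). Its top circle has radius 15.9 mm and its foot circle 27.8 mm, both at (450.8,357.8), so sizes and position agree. The look-alikes are clear of both fingers. I'll descend and grip.

Emit:
jog_arm(plan=[-0.0015, 0.002, -0.03, 0, 0, 0, -0.0015, 0.002, -0.07, 0, 0, 0, -0.0015, 0.002, -0.11, 0, 0, 0, -0.0015, 0.002, -0.15, 0, 0, 0, -0.0015, 0.002, -0.185, 0, 0, 0, -0.0015, 0.002, -0.205, 0, 0, 0, -0.0015, 0.002, -0.215, 0, 0, 0, -0.0015, 0.002, -0.215, 0, 0, 0, -0.0015, 0.002, -0.215, 0, 0, 0])

```text
clock: 11.45
eef_pos: [451.4, 358.0, 89.6]
eef_rot: [3.141, -0.001, 1.073]
wrist_force: [0.9, 0.4, 0.4]
finger_gap: 69.7
finger_force: 0.0
```

Emit:
jog_arm(plan=[0, 0, 0, 0, 0, 0, 0, 0, 0, 0, 0, 0, 0, 0, 0, 0, 0, 0, 0, 0, 0, 0, 0, 0, 0, 0, 0, 0, 0, 0, 0, 0, 0, 0, 0, 0, 0, 0, 0, 0, 0, 0, 0, 0, 0, 0, 0, 0, 0, 0, 0, 0, 0, 0, 0, 0, 0, 0, 0, 0], claw=0, force=50)

```text
clock: 12.45
eef_pos: [450.8, 358.0, 88.5]
eef_rot: [3.142, -0.0, 1.073]
wrist_force: [-0.1, 0.2, 3.2]
finger_gap: 31.8
finger_force: 50.0
```

Emit:
jog_arm(plan=[0, 0, 0.02, 0, 0, 0, 0, 0, 0.05, 0, 0, 0, 0, 0, 0.09, 0, 0, 0, 0, 0, 0.13, 0, 0, 0, 0, 0, 0.17, 0, 0, 0, 0, 0, 0.2, 0, 0, 0, 0, 0, 0.22, 0, 0, 0, 0, 0, 0.22, 0, 0, 0])

```text
clock: 13.25
eef_pos: [451.1, 358.3, 310.7]
eef_rot: [3.14, -0.003, 1.073]
wrist_force: [0.1, -0.4, -3.2]
finger_gap: 31.2
finger_force: 50.0
```

Emit:
jog_arm(plan=[0.002, -0.012, 0, 0, 0, 0, 0.007, -0.036, 0, 0, 0, 0, 0.014, -0.07, 0, 0, 0, 0, 0.021, -0.105, 0, 0, 0, 0, 0.028, -0.14, 0, 0, 0, 0, 0.035, -0.175, 0, 0, 0, 0, 0.042, -0.21, 0, 0, 0, 0, 0.049, -0.245, 0, 0, 0, 0, 0.056, -0.28, 0, 0, 0, 0, 0.062, -0.315, 0, 0, 0, 0, 0.067, -0.34, 0, 0, 0, 0, 0.07, -0.357, 0, 0, 0, 0, 0.071, -0.3645, 0, 0, 0, 0, 0.071, -0.3645, 0, 0, 0, 0, 0.071, -0.3645, 0, 0, 0, 0])

```text
clock: 14.75
eef_pos: [521.4, -6.1, 307.8]
eef_rot: [-3.141, 0.0, 1.073]
wrist_force: [0.1, 0.4, -3.0]
finger_gap: 31.4
finger_force: 50.0
```

Run:
```python
from h import *
p,D=camera("side");c=cal("side");W=cloud(c,D.astype(float));Z=W[...,2]
H=cv2.cvtColor(p,cv2.COLOR_RGB2HSV)
m=(D>0)&(H[...,1]>90)&(H[...,0]>6)&(H[...,0]<22)&(np.hypot(W[...,0]-521,W[...,1]+5)<60)&(Z>160)
P=W[m];print(len(P),np.percentile(P,[1,50,99],axis=0).round(1))
for lo in range(215,280,10):
    Q=P[(P[:,2]>=lo)&(P[:,2]<lo+10)]
    if len(Q)>5:print(lo,np.percentile(Q,[2,98],axis=0).round(1)[:,:2].ravel())
print(manip.read_state()["eef_pos"])
save("pics/s2.png",p[50:350,170:570])
```

```text
933 [[493.5 -14.5 222.7]
 [515.6   9.5 275.2]
 [552.8  38.4 434.5]]
215 [494.7  -3.9 532.7  22.5]
225 [493.1  -9.4 538.9  23.4]
235 [494.   -7.5 539.9  21.9]
245 [493.8 -12.9 538.9  22.7]
255 [493.6  -9.7 541.6  22.2]
265 [495.7 -17.6 542.8  21.1]
275 [500.9 -13.4 537.1  15.1]
[521.44586394  -5.81224827 308.0266912 ]
```

View pics/s2.png

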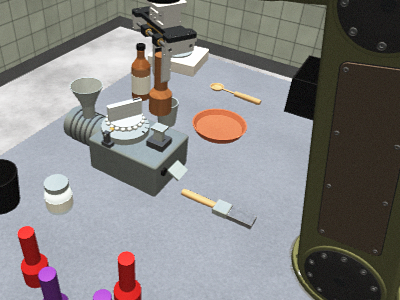

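The pestle hangs upright over the wedge block, at about (160,100) in the crop, with its foot at z≈220. Pressing down.

Emit:
jog_arm(plan=[0, 0, -0.02, 0, 0, 0, 0, 0, -0.04, 0, 0, 0, 0, 0, -0.046, 0, 0, 0, 0, 0, -0.05, 0, 0, 0, 0, 0, -0.054, 0, 0, 0, 0, 0, -0.058, 0, 0, 0, 0, 0, -0.061, 0, 0, 0, 0, 0, -0.064, 0, 0, 0], force=60)

```text
clock: 15.6
eef_pos: [522.0, -6.2, 246.3]
eef_rot: [3.14, -0.001, 1.073]
wrist_force: [-4.3, 2.1, 9.6]
finger_gap: 31.3
finger_force: 60.0
```

Emit:
jog_arm(plan=[0, 0, -0.003, 0, 0, 0, 0, 0, -0.006, 0, 0, 0, 0, 0, -0.009, 0, 0, 0, 0, 0, -0.012, 0, 0, 0, 0, 0, -0.014, 0, 0, 0, 0, 0, -0.016, 0, 0, 0, 0, 0, -0.016, 0, 0, 0])

```text
clock: 16.3
eef_pos: [522.0, -6.2, 230.2]
eef_rot: [3.14, -0.001, 1.073]
wrist_force: [-3.4, 1.7, 8.4]
finger_gap: 31.1
finger_force: 60.0
```

Emit:
jog_arm(plan=[0, 0, -0.001, 0, 0, 0, 0, 0, -0.002, 0, 0, 0, 0, 0, -0.003, 0, 0, 0, 0, 0, -0.004, 0, 0, 0, 0, 0, -0.004, 0, 0, 0])

```text
clock: 16.8
eef_pos: [522.0, -6.2, 226.5]
eef_rot: [3.14, -0.001, 1.073]
wrist_force: [-3.6, 1.6, 9.9]
finger_gap: 30.8
finger_force: 60.0
```

Emit:
jog_arm(plan=[0, 0, -0.001, 0, 0, 0, 0, 0, -0.002, 0, 0, 0, 0, 0, -0.002, 0, 0, 0])

```text
clock: 17.1
eef_pos: [522.2, -6.1, 226.4]
eef_rot: [3.138, -0.002, 1.074]
wrist_force: [-10.7, 2.4, 26.3]
finger_gap: 31.2
finger_force: 60.0
```

The force jumped from about 10 N to 26 N at TCP z=226.4, which is where home was expected (226). Lifting and moving over to the dish.

Emit:
jog_arm(plan=[0, 0, 0.01, 0, 0, 0, 0, 0, 0.03, 0, 0, 0, 0, 0, 0.06, 0, 0, 0, 0, 0, 0.085, 0, 0, 0, -0.002, -0.015, 0.09, 0, 0, 0, -0.005, -0.045, 0.09, 0, 0, 0, -0.009, -0.08, 0.09, 0, 0, 0, -0.012, -0.115, 0.09, 0, 0, 0, -0.016, -0.15, 0.09, 0, 0, 0, -0.02, -0.185, 0.09, 0, 0, 0, -0.024, -0.22, 0.09, 0, 0, 0, -0.027, -0.255, 0.09, 0, 0, 0, -0.03, -0.28, 0.09, 0, 0, 0, -0.032, -0.295, 0.09, 0, 0, 0, -0.032, -0.3015, 0.09, 0, 0, 0, -0.032, -0.3015, 0.09, 0, 0, 0, -0.032, -0.3015, 0.09, 0, 0, 0])

```text
clock: 18.8
eef_pos: [489.9, -307.2, 312.5]
eef_rot: [3.142, -0.0, 1.074]
wrist_force: [0.8, 0.4, -3.3]
finger_gap: 31.1
finger_force: 60.0
```

Run:
```python
from h import *
print(manip.read_state()["eef_pos"],manip.read_state()["eef_rot"])
for n in("side","top"):
    p,D=camera(n);c=cal(n);W=cloud(c,D.astype(float));Z=W[...,2]
    m=(D>0)&(Z>132)&(Z<180)&(abs(W[...,0]-521)<14)&(abs(W[...,1]+5)<10)
    if m.any():print(n,"wedge z",np.median(W[m][:,2]))
    m=(D>0)&(Z>195)&(Z<204)&(np.hypot(W[...,0]-629,W[...,1]+2)<55);P=W[m][:,:2]
    if len(P)>20:
        w,V=np.linalg.eigh(np.cov((P-P.mean(0)).T));print("bar",len(P),np.degrees(np.arctan2(V[1,1],V[0,1])))
    H=cv2.cvtColor(p,cv2.COLOR_RGB2HSV)
    m=(D>0)&(H[...,1]>90)&(H[...,0]>4)&(H[...,0]<22)&(np.hypot(W[...,0]-490,W[...,1]+308)<60)&(Z>120)
    for a,b in((200,208),(210,220),(225,240),(245,260),(270,305)):
        Q=W[m&(Z>a)&(Z<b)]
        if len(Q)>5:print(a,len(Q),Q.min(0).round(1),Q.max(0).round(1))
save("pics/s3.png",p if 0 else camera("side")[0])
```

```text
[ 489.94605413 -307.20984633  312.45677189] [ 3.14158863e+00 -2.14177427e-04  1.07395019e+00]
side wedge z 137.9651411949484
bar 178 61.86749588939022
225 82 [ 462.7 -310.8  225.6] [ 514.4 -276.4  239.8]
245 91 [ 462.1 -311.5  245.3] [ 513.9 -274.6  259.8]
270 208 [ 462.2 -320.3  270. ] [ 514.7 -276.8  305. ]
top wedge z 137.8662213311477
bar 138 61.78215014329204
```

View pics/s3.png

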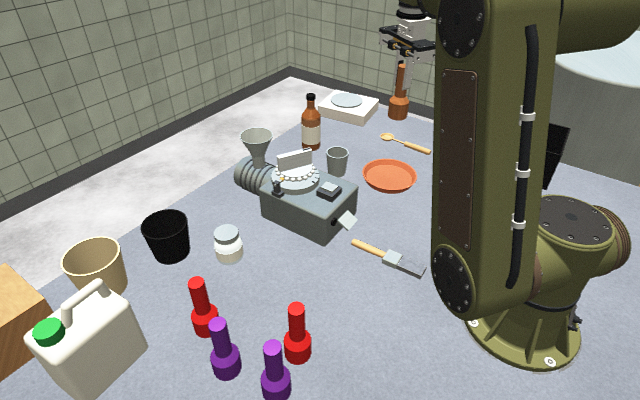

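The side view shows the wedge head down on its block at (329,190), with z measured at 137.9. The bar is still at 61.8° and the pestle is upright over the dish. Lowering it.

Emit:
jog_arm(plan=[0, 0, -0.02, 0, 0, 0, 0, 0, -0.055, 0, 0, 0, 0, 0, -0.095, 0, 0, 0, 0, 0, -0.135, 0, 0, 0, 0, 0, -0.17, 0, 0, 0, 0, 0, -0.195, 0, 0, 0, 0, 0, -0.207, 0, 0, 0, 0, 0, -0.21, 0, 0, 0, 0, 0, -0.212, 0, 0, 0, 0, 0, -0.214, 0, 0, 0, 0, 0, -0.214, 0, 0, 0])

```text
clock: 20.05
eef_pos: [490.0, -308.2, 99.3]
eef_rot: [3.14, 0.0, 1.073]
wrist_force: [-0.2, 0.8, -2.7]
finger_gap: 31.6
finger_force: 60.0
```

Emit:
jog_arm(plan=[0, 0, -0.0005, 0, 0, 0, 0, 0, -0.001, 0, 0, 0, 0, 0, -0.0015, 0, 0, 0, 0, 0, -0.002, 0, 0, 0, 0, 0, -0.002, 0, 0, 0])

```text
clock: 20.55
eef_pos: [489.7, -308.0, 96.4]
eef_rot: [-3.141, -0.0, 1.073]
wrist_force: [-0.3, 0.6, -2.4]
finger_gap: 31.1
finger_force: 60.0
```

Emit:
jog_arm(plan=[0, 0, -0.0005, 0, 0, 0, 0, 0, -0.001, 0, 0, 0, 0, 0, -0.0015, 0, 0, 0, 0, 0, -0.0015, 0, 0, 0, 0, 0, -0.0015, 0, 0, 0])

```text
clock: 21.05
eef_pos: [489.8, -308.1, 95.5]
eef_rot: [3.141, 0.0, 1.073]
wrist_force: [-3.6, 2.8, 6.1]
finger_gap: 31.4
finger_force: 60.0
```

The force went from −2.4 N to +6.1 N at z=95.5, as expected, so the foot stands on the floor. Releasing.

Emit:
jog_arm(plan=[0, 0, 0, 0, 0, 0, 0, 0, 0, 0, 0, 0, 0, 0, 0, 0, 0, 0], force=10)

```text
clock: 21.35
eef_pos: [489.9, -308.1, 95.5]
eef_rot: [3.141, 0.0, 1.073]
wrist_force: [-1.7, 1.5, 4.7]
finger_gap: 32.0
finger_force: 10.0
```

Emit:
jog_arm(plan=[0, 0, 0, 0, 0, 0, 0, 0, 0, 0, 0, 0, 0, 0, 0, 0, 0, 0, 0, 0, 0, 0, 0, 0, 0, 0, 0, 0, 0, 0, 0, 0, 0, 0, 0, 0, 0, 0, 0, 0, 0, 0, 0, 0, 0, 0, 0, 0], claw=0.08)

```text
clock: 22.15
eef_pos: [489.7, -308.0, 94.9]
eef_rot: [-3.142, 0.0, 1.073]
wrist_force: [-0.0, 0.2, -0.8]
finger_gap: 79.8
finger_force: 0.0
```

Emit:
jog_arm(plan=[0, 0, 0.01, 0, 0, 0, 0, 0, 0.04, 0, 0, 0, 0, 0, 0.08, 0, 0, 0, 0, 0, 0.12, 0, 0, 0, 0, 0, 0.16, 0, 0, 0, 0, 0, 0.2, 0, 0, 0, 0, 0, 0.2, 0, 0, 0, 0, 0, 0.2, 0, 0, 0])

```text
clock: 22.95
eef_pos: [489.7, -308.0, 295.9]
eef_rot: [3.14, 0.0, 1.073]
wrist_force: [1.1, -0.1, -0.6]
finger_gap: 80.0
finger_force: 0.0
```

Run:
```python
from h import *
c=cal("wrist");p,D=camera("wrist");W=cloud(c,D.astype(float));Z=W[...,2];r=np.hypot(W[...,0]-490,W[...,1]+308)
f=lambda m:(W[m][:,2].mean().round(1),cv2.minEnclosingCircle(W[m][:,:2].astype(np.float32)))
print("top",f((D>0)&(r<45)&(Z>150)&(Z<162)));print("foot",f((D>0)&(r<45)&(Z>48)&(Z<60)));print("dish rim",f((D>0)&(r<100)&(Z>19)&(Z<28)))
save("pics/w4.png",p)
n="side";q,D=camera(n);W=cloud(cal(n),D.astype(float));Z=W[...,2]
m=(D>0)&(Z>132)&(Z<180)&(abs(W[...,0]-521)<14)&(abs(W[...,1]+5)<10);print("wedge",np.median(W[m][:,2]))
m=(D>0)&(Z>195)&(Z<204)&(np.hypot(W[...,0]-629,W[...,1]+2)<55);P=W[m][:,:2]
w,V=np.linalg.eigh(np.cov((P-P.mean(0)).T));print("bar",np.degrees(np.arctan2(V[1,1],V[0,1])))
```

```text
top (np.float64(155.6), ((489.631103515625, -308.3185119628906), 15.769401550292969))
foot (np.float64(56.5), ((489.6209411621094, -308.27752685546875), 27.656126022338867))
dish rim (np.float64(22.0), ((486.45245361328125, -304.75494384765625), 87.37153625488281))
wedge 137.4820249198745
bar 61.22845907048727
```

View pics/w4.png

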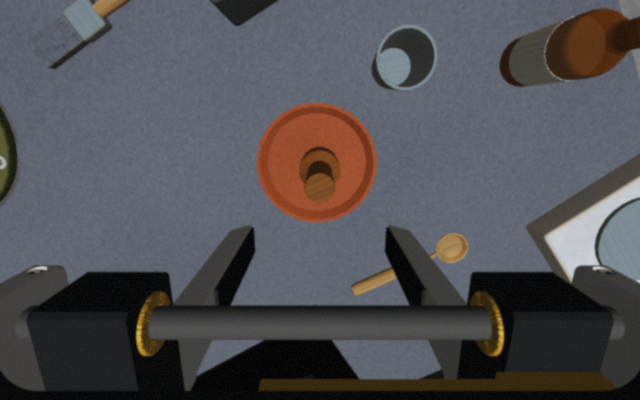

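The pestle stands upright in the dish, with its top at (319,187) and foot at (320,165), about 5 mm off centre. The cup at (405,57) is standing, the wedge is home and the ring is on three clicks.

```bash
python3 -c "
from h import *
print(manip.sign_off())"
```

```text
the job is handed in; nothing more can be done
None
```

The job is handed in (no verdict was returned): the ring measures three clicks open from the burrs' touch, the wedge is fully home, and the pestle stands upright and released in the dish, about 5 mm off centre; the jar and cup were not knocked over.

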